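# Close the parts canister in the anti-turn holder

### The arm

A 6-joint arm with a two-finger parallel gripper is mounted at the origin on a cart in front of the work surface, level with it; the furniture and walls round the work are solid. World frame = base frame: x ahead of the robot, y to its left, z up, the work surface at z = 0. Lengths are in m, angles in rad, forces in N, time in s.
With the tool pointing down it reaches from about 0.3 to 0.875 m from the base axis. Payload 4.2 kg.
Tool frame: the origin (TCP) lies between the finger pads, 19 mm behind the fingertips; this is the grasp point; z points along the fingers, y is the line along which they close (so a half turn about z gives the same grasp; the last joint's range is limited). The gripper opens to 85 mm and grips with 20 to 120 N. Pads are 22 mm wide; open, the fingers measure 114 mm over their backs; the gripper's body (76 mm by 85 mm) begins 54 mm behind the grasp point. The pads swing forward as they close: fully open they stand 13 mm farther back than shut.
Start: joints at [-1.135, 0.32, 1.565, -0, 1.257, -0.02], TCP at [0.253, -0.516, 0.25] pointing down, gripper open.
Joint ranges: [-3.11, 3.11], [-0.84, 2.01], [0.21, 2.61], [-1.34, 4.49], [0.05, 2.63], [-2.56, 2.56]. Speed limits (rad/s): [2.57, 2.57, 3.14, 3.14, 3.14, 3.14].

### API

Orientations are given as a unit quaternion [x, y, z, w].
In Python, from bench import bot, vision, ticket gives the robot as it stands. Calls block until the motion is done:
- bot.move_to(position, orientation): joint-space move of the TCP to a pose.
- bot.movel(position, frame=None, speed=0.15): straight line of the TCP; frame=None keeps the orientation; speed is the mean speed in m/s.
- bot.goto_joints(angles): joint-space move.
- bot.let_go() and bot.gripper_close(effort=None): open the fingers fully, or close them until they stop; effort is the grip in N (None keeps the last).
- bot.sleep(seconds).
- bot.inverse_kinematics(position, orientation): joint angles nearest the present ones, or None.
- vision.grab_frame(name): name is "scene" or "side" or "wrist"; returns a dict with "image" (384x512x3 uint8, red, green, blue), "fovy" (degrees; the focal length in pixels is half the picture's height over the tangent of half this angle, whatever the lens; pixels are square), "cx", "cy" (the principal point, pixels), "distortion" ([k1, k2, p1, p2, k3] as OpenCV has them; the pictures are not rectified), "xyz" and "rotation" of the camera in the world. Camera axes: x right, y down, z forward; pixel columns grow to the right and rows downward; lengths in m; the calibration is good to about 2 mm. A picture is of the moment at which its call begins. There is no depth.
A pose or a line that the arm cannot do raises bot.IKError and nothing moves.
- ticket.close_job(): hands the job in; it is judged then, once.
Readings, each from a call of its own:
- bot.current_time_s(): time.
- bot.current_joint_pos(): joint angles.
- bot.current_qvel(): joint speeds.
- bot.current_joint_efforts(): joint torques, N m.
- bot.current_tool_pos(): TCP position.
- bot.current_ee_rot(): TCP orientation.
- bot.current_contact_force(): force on the tool from outside, world axes, zero at the start.
- bot.current_ft_torque(): the same for the moment, N m.
- bot.current_opening(): opening from 0.0 (shut) to 1.0 (fully open).
- bot.current_grasp_force(): force on a finger pad.
Only numpy, scipy, OpenCV 4.12 (cv2) and the standard library are available. Lean on these libraries where they do the work, as an engineer would, in place of code of your own. Each camera call takes 0.05 s, during which the arm holds its last target. There are 200 camera calls.

### The job

The square parts canister was left out with its screw cap loose. Keeping it upright, stand it down between the two cheeks of the anti-turn holder, about midway along them, let go, and then take the cap and screw it clockwise until it is fully tight. Leave the closed canister standing in the holder, and leave the glue bottle, the screwdriver and the roll of labels where they are.

Things in the scene. Friction and masses are not known exactly. Their poses are not given: they have to be found in the camera images.
- canister: Grey plastic canister, 0.25 to 0.5 kg: square body 52 x 52 mm, upright sides, flat shoulder 72 mm above its base, round black screw cap on top. Origin: centre of the underside; z up, x and y square to the sides. To carry: grip it across its sides, straddling the cap, TCP about 60 mm above the base (cap top 100 to 106 mm above it), fingertips above the holder's cheeks.
- cap (a joint): Turn of the cap, rad: 0 = fully tight (hard stop), positive = loose, counter-clockwise from above; starts at 1.8 to 2.6. Steady friction 0.12 N m: a free-standing canister turns with it. The cap sinks 2 mm per rad tightened, cannot come off and stays where left. When tight, the pale rib on its top points along the canister's +x, to a small lug on the shoulder.
- cap_top (a point): Centre of the cap's top face. The cap is an upright cylinder, 44 mm in diameter and 24 mm high, finely ribbed, gripped from above in any direction. Tight, its top is 100 mm above the canister's base and its lower edge 4 mm above the shoulder. With the TCP 3 mm below this point the fingertips clear the shoulder by about 6 mm.
- holder: Anti-turn holder fixed to the bench: dark steel plate 110 (x) x 96 (y) x 8 mm; two aluminium cheeks along its x, 70 mm long, up to 15 mm thick, rise 25 mm above the plate. The channel between is 58 mm wide, wider at its top edge, open at both ends. Origin: centre of the plate's underside, on the bench; the canister stands on the plate, any of its sides to the cheeks.
- glue_bottle: Bystander: small white squeeze bottle with a red nozzle, 42 mm in diameter, 116 mm high, standing. Origin at its base.
- screwdriver: Bystander: screwdriver with a yellow handle, 194 mm long, 27 mm thick, lying. Origin under its middle.
- label_roll: Bystander: roll of white labels, 69 mm in diameter, 34 mm high, lying flat. Origin under its centre.
Things that resemble listed ones, but are neither listed nor needed, are in the scene too. Leave any green look-alike of the canister alone.

How it is judged:
On the way:
1. the canister stands down in the holder, let go, its cap still loose (more than 0.5 rad) (x of canister in the frame of holder between -0.025 and 0.025 m and y of canister in the frame of holder between -0.006 and 0.006 m and z of canister in the frame of holder below 0.012 m and contact force between the fingers and canister below 0.1 N and value of joint cap above 0.5 rad), for 0.2 s.
At the end, for the whole second after the job is handed in: The cap is tight (within 0.12 rad of its stop), and the canister stands upright (within 0.08 rad) and at rest on the holder's plate between the cheeks (within 4 mm of the plate, 6 mm of the channel's centre line across it and 25 mm of the holder's middle along it) (value of joint cap below 0.12 rad and x of canister in the frame of holder between -0.025 and 0.025 m and y of canister in the frame of holder between -0.006 and 0.006 m and z of canister in the frame of holder below 0.012 m and angle between canister's own z axis and vertical below 0.08 rad and linear speed of canister below 0.02 m/s); the robot touches nothing.
It fails at once if the canister is tipped by more than 0.5 rad (angle between canister's own z axis and vertical above 0.5 rad).
It fails at once if a bystander (glue bottle, screwdriver, label roll) is moved by more than 30 mm (distance of any of glue_bottle, screwdriver, label_roll from where it was at the start of the episode above 0.03 m).
It also fails if it takes over 61 s, if anything falls off the work surface, if the arm or the gripper's body presses on something with over 40 N, if the wrist force passes 120 N, or if a joint passes its speed limit or range.

## Working session

There is one attempt and no reset: what is moved stays moved. The work goes in short steps, each a Python script; the robot and the scene stay as the last script left them, time stands still between calls to the robot, and variables do not carry over. Pictures are saved under pics/ and viewed, at most 10 in all, crops included, and the job is handed in when it is done.

```bash
ls; mkdir -p pics
python3 - <<'E'
from bench import bot, vision
import cv2,pickle
for n in ("scene","side","wrist"):
    f=vision.grab_frame(n); pickle.dump(f,open(f"pics/{n}0.pkl","wb")); cv2.imwrite(f"pics/{n}0.png",f["image"][:,:,::-1])
    print(n,f["fovy"],f["cx"],f["cy"],f["distortion"],f["xyz"],f["rotation"])
print(bot.current_time_s(),bot.current_ee_rot())
E
```

```text
pics
scene 49.36186647003981 253.81389651140657 190.2405883009008 [0.02784125 0.         0.         0.         0.        ] [0.02988506 0.23530025 0.96219213] [-0.53834006  0.78846164 -0.24950129  0.16207198]
side 51.44799496872317 261.42853798323176 192.2991576812965 [-0.12413776  0.          0.          0.          0.        ] [-0.18585984  0.44924006  0.94775629] [-0.46494219  0.79486413 -0.34112391  0.18882333]
wrist 65.46480697312892 250.4556155260394 192.55442439880687 [-0.05354321  0.          0.          0.          0.        ] [ 0.32748705 -0.47884851  0.37230202] [ 0.83700455 -0.52136595 -0.08858026  0.14055059]
0.15 [ 9.74144392e-01  2.25925340e-01 -1.49307720e-04 -6.49734116e-04]
```

View pics/scene0.png

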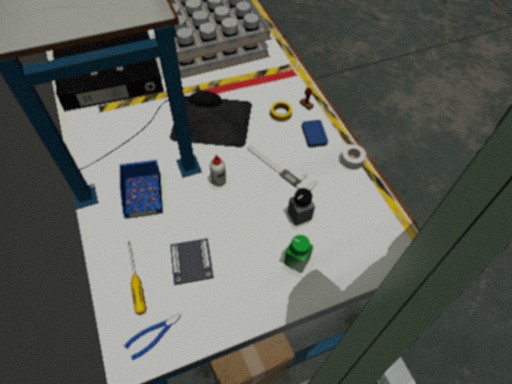

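View pics/side0.png

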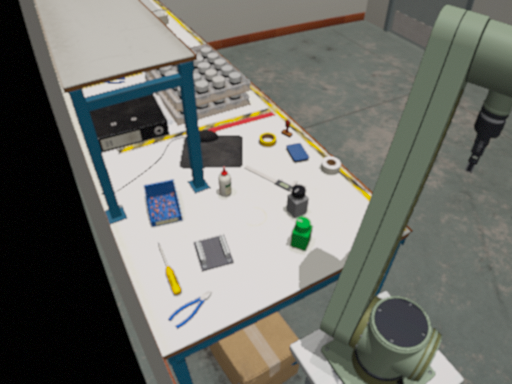

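The scene view shows the grey canister at about (302,207) with its cap at (303,197), and the green look-alike at (298,252). The holder is at (192,261), the glue bottle at (218,170), the screwdriver at (137,290) and the label roll at (353,156). The side view agrees: canister (297,205), holder (213,252).

```bash
cat > h.py <<'E'
import numpy as np, cv2, pickle
from scipy.spatial.transform import Rotation as R
def K(f):
    F=f["image"].shape[0]/2/np.tan(np.radians(f["fovy"])/2)
    return np.array([[F,0,f["cx"]],[0,F,f["cy"]],[0,0,1.]])
def rot(f):
    r=np.array(f["rotation"],float); return R.from_quat(r).as_matrix() if r.size==4 else r
def cast(f,px,z):
    u=cv2.undistortPoints(np.array(px,float).reshape(-1,1,2),K(f),np.array(f["distortion"]))[:,0]
    d=np.c_[u,np.ones(len(u))]@rot(f).T; c=np.array(f["xyz"])
    return c+d*((z-c[2])/d[:,2])[:,None]
def down(yaw):  # tool z down, tool x at angle yaw in world
    return (R.from_euler('z',yaw)*R.from_euler('x',np.pi)).as_quat()
def grab(n,tag):
    from bench import vision
    f=vision.grab_frame(n); pickle.dump(f,open(f"pics/{tag}.pkl","wb")); cv2.imwrite(f"pics/{tag}.png",f["image"][:,:,::-1]); return f
E
python3 - <<'E'
from h import *
from bench import bot
np.set_printoptions(precision=4,suppress=True)
for n,can,hol,others in (("scene",(303,195),(192,261),[(298,240),(218,183),(137,285),(353,160)]),("side",(298,190),(213,252),[(302,224),(225,193),(172,280),(331,165)])):
    f=pickle.load(open(f"pics/{n}0.pkl","rb"))
    print(n,cast(f,[can],.104),cast(f,[hol],.008),cast(f,others,0.0),sep="\n")
f=pickle.load(open("pics/wrist0.pkl","rb"))
T=R.from_quat(bot.current_ee_rot()).as_matrix(); p=bot.current_tool_pos()
print("cam in tool",T.T@(f["xyz"]-p),"\n",T.T@rot(f))
for j in ((.55,-.0),):pass
E
```

```text
scene
[[ 0.5193 -0.1016  0.104 ]]
[[0.4947 0.2026 0.008 ]]
[[ 0.4562 -0.0699  0.    ]
 [ 0.7023  0.0647 -0.    ]
 [ 0.4864  0.3431 -0.    ]
 [ 0.6384 -0.3338  0.    ]]
side
[[ 0.5174 -0.0989  0.104 ]]
[[0.4975 0.204  0.008 ]]
[[ 0.4676 -0.0913  0.    ]
 [ 0.7116  0.0604  0.    ]
 [ 0.4691  0.3447 -0.    ]
 [ 0.657  -0.3488  0.    ]]
cam in tool [ 0.0833 -0.0007 -0.1229] 
 [[ 0.0006 -0.9448 -0.3277]
 [ 1.      0.0006 -0.0002]
 [ 0.0004 -0.3277  0.9448]]
```

Run:
```python
from h import *
from bench import bot
bot.move_to([.496,.203,.28],down(0)); grab("wrist","w_h"); print(bot.current_time_s(),bot.current_joint_pos())
bot.move_to([.518,-.10,.28],down(0)); grab("wrist","w_c"); print(bot.current_time_s(),bot.current_joint_pos())
a=[cv2.imread(f"pics/{n}.png") for n in ("w_h","w_c")]
cv2.imwrite("pics/w1.png",cv2.resize(cv2.hconcat(a),(800,300)))
```

```text
2.8833 [ 3.65894560e-01  2.40031509e-01  1.60087668e+00 -1.46614521e-04
  1.30067280e+00  1.93772194e+00]
4.1 [-2.10769935e-01  2.26492172e-01  1.61900173e+00  5.74548202e-04
  1.29613053e+00  1.35857231e+00]
```

View pics/w_h.png

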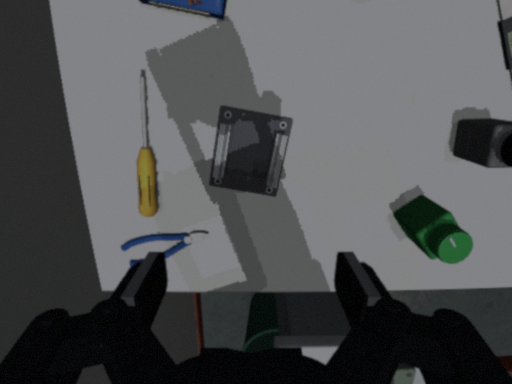

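View pics/w_c.png

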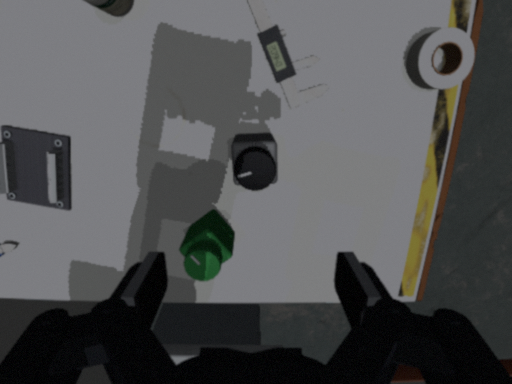

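The wrist view of the holder shows plate corners near (222,106), (292,119), (275,195) and (210,186). The second view shows the canister body spanning (232–276, 133–185), with its cap at (256,169), a rib pointing to (241,175), and the green one close behind at (205,250).

Run:
```python
from h import *
np.set_printoptions(precision=4,suppress=True)
f=pickle.load(open("pics/w_h.pkl","rb")); g=cv2.cvtColor(f["image"],cv2.COLOR_RGB2GRAY)
m=(g<75).astype(np.uint8); m=cv2.morphologyEx(m,cv2.MORPH_CLOSE,np.ones((5,5)))
cs,_=cv2.findContours(m,cv2.RETR_EXTERNAL,cv2.CHAIN_APPROX_NONE)
for c in cs:
    if cv2.pointPolygonTest(c,(250,150),False)>=0:
        P=cast(f,c[:,0]+0.0,.008)[:,:2]; print("holder rect",cv2.minAreaRect((P*1000).astype(np.float32)))
        print(cv2.boundingRect(c))
a=cv2.resize(f["image"][95:205,200:302],None,fx=5,fy=5,interpolation=cv2.INTER_CUBIC)
f2=pickle.load(open("pics/w_c.pkl","rb"))
b=cv2.resize(f2["image"][122:197,218:290],None,fx=4,fy=4,interpolation=cv2.INTER_CUBIC)
b=np.clip(b.astype(float)*1.8,0,255).astype(np.uint8)
o=np.zeros((550,800,3),np.uint8); o[:a.shape[0],:a.shape[1]]=a; o[:b.shape[0],512:]=b
cv2.imwrite("pics/crop.png",o[:,:,::-1])
```

```text
holder rect ((366.2854919433594, 189.89065551757812), (1009.8616333007812, 644.5476684570312), 89.82418060302734)
(0, 0, 512, 384)
```

View pics/crop.png

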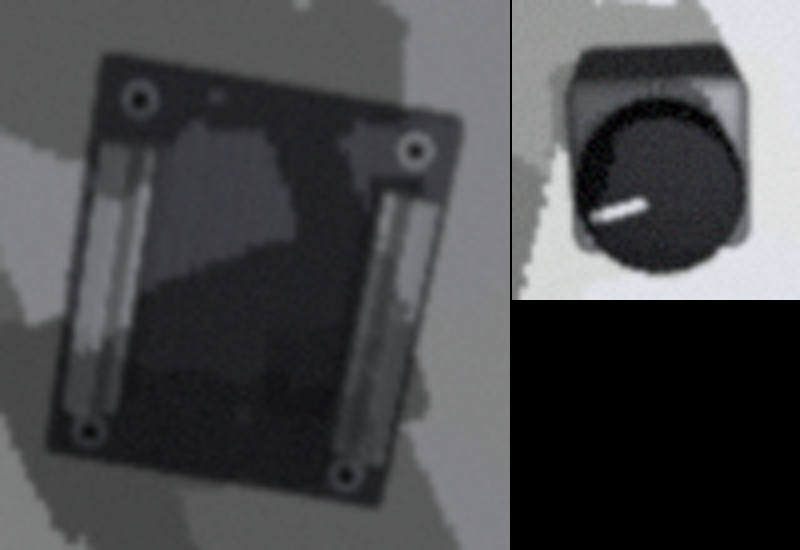

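The enlarged crop shows the holder plate corners at full-picture (221,106), (292.6,118.6), (276,196.4) and (209.6,184.4). It also shows the shoulder corners at (232.5,142), (276.8,142), (277.5,183.3) and (233.8,184). The cap centre is at (255,168) with its rib pointing left, and the lug is faintly visible at the top, towards +x. That puts the cap at about 1.95 rad.

Run:
```python
from h import *
np.set_printoptions(precision=4,suppress=True)
f=pickle.load(open("pics/w_h.pkl","rb")); f2=pickle.load(open("pics/w_c.pkl","rb"))
def quad(P):
    e=np.roll(P,-1,0)-P
    print("c",P.mean(0),"sides",np.linalg.norm(e[:,:2],axis=1),"ang",np.degrees(np.arctan2(e[:,1],e[:,0])))
quad(cast(f,[(221,106),(292.6,118.6),(276,196.4),(209.6,184.4)],.008))
a=lambda x,y:(x/5+200,y/5+95)
print("rings",); quad(cast(f,[a(140,100),a(414,151),a(346,475),a(90,431)],.008))
print("cheek inner tops"); quad(cast(f,[a(153,150),a(380,195),a(335,455),a(112,412)],.033))
quad(cast(f2,[(232.5,142),(276.8,142),(277.5,183.3),(233.8,184)],.072))
g=cv2.cvtColor(f2["image"],cv2.COLOR_RGB2GRAY)[122:200,218:290]
m=cv2.morphologyEx((g<45).astype(np.uint8),cv2.MORPH_OPEN,cv2.getStructuringElement(2,(21,21)))
c=max(cv2.findContours(m,0,1)[0],key=cv2.contourArea); (x,y),r=cv2.minEnclosingCircle(c); print("cap px",x+218,y+122,r)
print("cap",cast(f2,[(255,168.25),(x+218,y+122)],.104), cast(f2,[(255-20.5,168),(255+20.5,168)],.104))
```

```text
c [0.4985 0.2033 0.008 ] sides [0.0935 0.1086 0.0943 0.1068] ang [-99.7176 170.1126  79.1546 -10.3068]
rings
c [0.4971 0.2037 0.008 ] sides [0.0722 0.0905 0.0722 0.0906] ang [-100.3498  169.8223   79.7283  -10.1484]
cheek inner tops
c [0.4993 0.2042 0.033 ] sides [0.0567 0.068  0.0589 0.0676] ang [-101.1166  171.6024   78.5601  -10.2198]
c [ 0.5216 -0.1044  0.072 ] sides [0.0492 0.0481 0.0508 0.0489] ang [ -89.9178 -177.3657   91.0375    0.7395]
cap px 255.0 166.0 22.203702926635742
cap [[ 0.5241 -0.1038  0.104 ]
 [ 0.5264 -0.1038  0.104 ]] [[ 0.5243 -0.0827  0.104 ]
 [ 0.5244 -0.1249  0.104 ]]
```

Run:
```python
from h import *
from bench import bot
np.set_printoptions(precision=3,suppress=True)
bot.move_to([.5225,-.1037,.19],down(.01))
bot.movel([.5225,-.1037,.061],speed=.12)
print(bot.current_contact_force())
bot.gripper_close(50); print("open",bot.current_opening(),bot.current_grasp_force(),bot.current_contact_force())
bot.movel([.5225,-.1037,.15],speed=.1)
print("open",bot.current_opening(),bot.current_grasp_force(),bot.current_contact_force(),bot.current_time_s())
grab("wrist","lift"); grab("side","lift_s")
cv2.imwrite("pics/lift2.png",cv2.resize(cv2.hconcat([cv2.imread("pics/lift.png"),cv2.imread("pics/lift_s.png")]),(800,300)))
```

```text
[ 0.327 -0.728  0.096]
open 0.6027463696357503 52.978346943855286 [-0.157  1.414  5.099]
open 0.6025054370448854 52.41402268409729 [ 0.299 -0.851 -4.943] 7.2333
```

View pics/lift2.png

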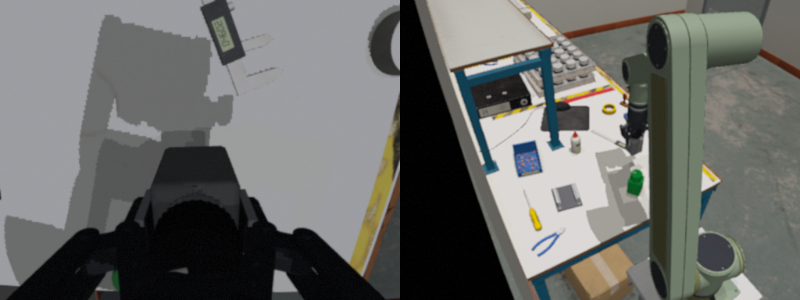

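The canister is held upright and centred between the fingers in the wrist view, and the opening matches a 52 mm body. I'll carry it to the holder and set it down.

Run:
```python
from h import *
from bench import bot
np.set_printoptions(precision=3,suppress=True)
p=np.array([.498,.2038,.15]); q=down(np.radians(-10.1))
bot.move_to(p,q); print(bot.current_tool_pos(),bot.current_contact_force())
bot.movel([*p[:2],.105],speed=.08); print(bot.current_contact_force(),bot.current_time_s())
for z in np.arange(.099,.0655,-.003):
    bot.movel([*p[:2],z],speed=.05); F=bot.current_contact_force(); print(round(z,4),F)
    if F[2]>3 or np.linalg.norm(F[:2])>15: break
print(bot.current_tool_pos(),bot.current_time_s())
```

```text
[0.498 0.203 0.15 ] [ 0.128  0.846 -4.983]
[ 0.445 -0.198 -4.285] 9.2167
0.099 [ 0.047  0.896 -4.062]
0.096 [ 0.57   0.054 -4.864]
0.093 [ 0.343 -0.245 -4.391]
0.09 [ 0.134  0.295 -4.266]
0.087 [-0.564 -0.017 -3.74 ]
0.084 [-0.916  0.853 -4.176]
0.081 [ 0.271 -0.025 -4.863]
0.078 [-0.397 -1.375 -4.774]
0.075 [ 0.487 -0.014 -3.787]
0.072 [ 0.143 -0.628 -4.718]
0.069 [-1.14  -0.329  3.13 ]
[0.499 0.204 0.07 ] 11.9833
```

Run:
```python
from h import *
from bench import bot
np.set_printoptions(precision=3,suppress=True)
bot.let_go(); bot.sleep(.3)
bot.movel([.498,.2038,.25],speed=.2); print(bot.current_contact_force(),bot.current_time_s(),bot.current_joint_pos())
f=grab("wrist","placed")
cv2.imwrite("pics/placed_c.png",cv2.resize(f["image"][60:330,120:390,::-1],(600,600),interpolation=cv2.INTER_CUBIC))
```

```text
[-0.094 -0.185 -0.106] 13.7833 [0.367 0.262 1.65  0.    1.232 2.114]
```

View pics/placed_c.png

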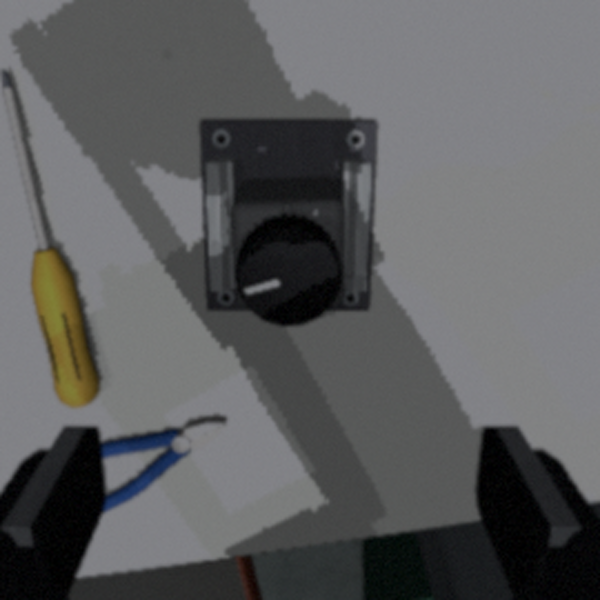

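The canister stands between the cheeks, cap centre at full-picture (250,181). The rib still points left at about 2.0 rad, and the lug is at the top.

Run:
```python
from h import *
from bench import bot
np.set_printoptions(precision=3,suppress=True)
f=pickle.load(open("pics/placed.pkl","rb"))
print("cap",cast(f,[(289/2.2222+120,269/2.2222+60)],.112))
x,y=.499,.2038; Q=down(np.radians(-10.1))
def J(z,j6):
    q=np.array(bot.inverse_kinematics([x,y,z],Q)); q[5]=j6; return q
j6=-2.3
bot.goto_joints(J(.20,j6)); print(bot.current_tool_pos(),bot.current_time_s())
bot.movel([x,y,.109],speed=.12); print(bot.current_contact_force(),bot.current_joint_pos()[5])
bot.gripper_close(40); print(bot.current_opening(),bot.current_grasp_force(),bot.current_contact_force(),bot.current_ft_torque(),bot.current_time_s())
turned=0
while turned<2.75:
    turned+=.1; bot.goto_joints(J(.109-.002*min(turned,2.05),j6+turned))
    M=bot.current_ft_torque(); print(round(turned,2),round(bot.current_joint_pos()[5]-j6,3),M,bot.current_contact_force())
    if abs(M[2])>.45: break
print(bot.current_time_s(),bot.current_opening())
```

```text
cap [[0.501 0.203 0.112]]
[0.499 0.204 0.2  ] 17.5
[ 0.138 -0.332  0.028] -2.3000171317668117
0.4978636537227338 41.10208868980408 [-1.663  0.352  4.134] [0.056 0.246 0.001] 18.875
0.1 0.098 [-0.005 -0.166 -0.02 ] [-0.479  0.883  4.682]
0.2 0.198 [-0.012 -0.115 -0.079] [0.163 0.235 5.673]
0.3 0.298 [-0.055 -0.152 -0.049] [0.201 1.042 5.958]
0.4 0.398 [-0.03  -0.155 -0.039] [0.374 1.559 7.702]
0.5 0.498 [-0.067 -0.128 -0.036] [ 0.882 -0.18   5.374]
0.6 0.598 [-0.098 -0.154 -0.069] [0.108 0.865 5.028]
0.7 0.698 [-0.032 -0.104 -0.032] [-0.403  1.373  5.958]
0.8 0.798 [-0.09  -0.141 -0.084] [0.555 0.214 5.259]
0.9 0.898 [-0.125 -0.084 -0.04 ] [0.167 0.504 5.914]
1.0 0.998 [-0.117 -0.049 -0.096] [-0.21  -0.766  6.587]
1.1 1.098 [-0.098 -0.051 -0.113] [0.433 0.001 5.89 ]
1.2 1.198 [-0.069 -0.044 -0.039] [-0.392 -0.465  5.769]
1.3 1.298 [-0.116 -0.035 -0.099] [-0.235 -0.121  6.252]
1.4 1.398 [-0.103 -0.024 -0.126] [0.634 0.674 5.404]
1.5 1.498 [-0.143  0.046 -0.097] [ 0.432 -0.054  4.977]
1.6 1.598 [-0.14   0.091 -0.116] [0.102 0.469 6.042]
1.7 1.698 [-0.066  0.046 -0.113] [0.336 0.715 6.612]
1.8 1.798 [-0.062  0.087 -0.027] [ 0.197 -0.499  6.259]
1.9 1.898 [-0.083  0.13  -0.109] [-0.335 -0.784  6.195]
2.0 1.998 [0.007 0.056 0.082] [0.106 0.294 6.586]
2.1 2.095 [0.377 0.101 1.103] [0.354 2.367 6.025]
24.125 0.49624627228495916
```

The hard stop showed at about 2.0 rad, where the moment jumped to 1.1 N m. I'll release, retreat and check.

Run:
```python
from h import *
from bench import bot
bot.let_go(); bot.sleep(.3)
bot.movel([.499,.2038,.25],speed=.2)
q=np.array(bot.inverse_kinematics([.499,.2038,.25],down(np.radians(-10.1)))); q[5]=2.114; bot.goto_joints(q)
f=grab("wrist","end"); grab("scene","end_s"); print(bot.current_time_s(),bot.current_contact_force())
s=cv2.imread("pics/end_s.png")
cv2.imwrite("pics/end_c.png",cv2.hconcat([cv2.resize(f["image"][90:220,180:310,::-1],(400,400),interpolation=cv2.INTER_CUBIC),cv2.resize(s[100:384,100:384],(400,400))]))
```

```text
27.8917 [-0.18735674 -0.14015776  0.33183399]
```

View pics/end_c.png

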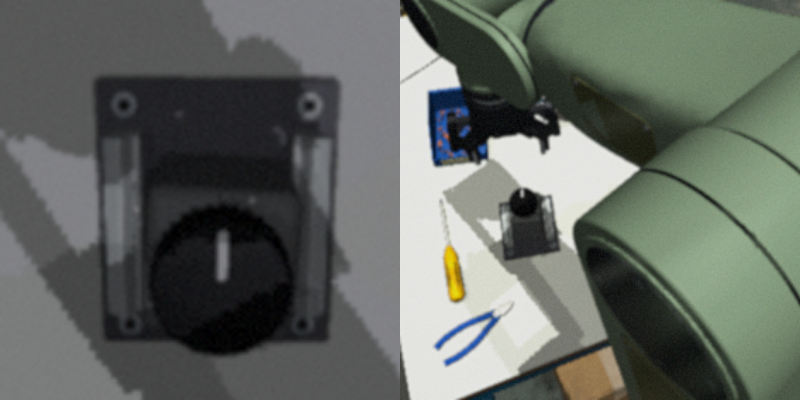

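The rib now points straight along the canister's +x (crop (222,232) to (222,280)), at the lug. The canister is upright between the cheeks and the gripper is clear, so I'm handing in.

```bash
python3 -c "
from bench import ticket
print(ticket.close_job())"
```

```text
the job is handed in; nothing more can be done
None
```

The canister stands upright in the holder with its cap screwed to the hard stop, no bystander was touched as far as I could see, and the job was handed in at about 28 s; no verdict came back.

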